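Take the depth of a blind mortise

TASK

Check how deep the mortise in the oak post is chopped: lift the wooden depth gauge off its rest by the upright grip, stand it flat on the post with its rod over the mortise, clear of the mortise walls, and let go. Then push the rod's knob down gently until you feel the rod firmly on the mortise floor, without forcing it. Lift the gauge by its grip again and stand it back upright on its rest, rod hanging in the gap and still at its reading (never pushed back), let go, and leave the other tools and offcuts where they lie.

Things in the scene. Friction and masses are not known exactly. Their poses are not given: they have to be found in the camera images.
- gauge: The depth gauge, loose, about 0.33 kg: a beech stock 150 x 56 x 24 mm lying flat, long side along its x. Origin: centre of the stock's flat underside; z up. An upright wooden grip 40 mm (x) by 26 mm (y) stands on it, centred at x = -15 mm, y = 0, from z = 24 to 95 mm: pinch it across y. The steel rod passes vertically through the stock at x = +45 mm, y = 0. It starts standing on the rest.
- rod (a joint): Travel of the rod in the stock, m: the gauge's reading. 0 = fully raised (rod end 8 mm above the stock's underside), grows as the rod goes down, at most 0.050 (end 42 mm below the underside). The rod stays where it is left by friction: it takes about 3 N to slide it, either way, so lifting the gauge by the knob would pull the rod back.
- rod_foot: Lower end of the steel rod, 10 mm in diameter. Origin: centre of its end face; z up.
- knob_top (a point): Centre of the flat top of the round steel knob on the rod, 24 mm in diameter, 14 mm high; with the rod fully raised it is 100 mm above the stock's underside. The knob rides on a cushion spring of 1 N per mm and 10 mm travel: pushed, it first sinks about 3 mm until the rod slides, and once the rod stands on the bottom it sinks on, 1 N per mm, to a solid stop at 10 N. A push that has risen to between 6 and 10 N is a firm bottoming.
- post: Oak post, fixed, 200 x 90 x 70 mm, long side along its x, with one rectangular blind mortise in its top. Origin: centre of its underside; z up, top at z = 70 mm.
- mortise (a point): Centre of the mortise's mouth, on the post's top face, 25 mm from the post's middle towards its +x. The mouth is 44 mm along the post's x and 20 mm along its y; axes as the post's. The depth is not known: somewhere between 18 and 38 mm.
- rest: The gauge's rest, fixed: two parallel beech rails 160 mm long (along its x), 28 mm wide, tops at z = 70 mm, with a 34 mm gap between them, centred on y = 0, on a base plate 180 x 110 x 12 mm. Origin: centre of its underside; z up.
- chisel: Bystander: chisel lying along its x, 250 mm long, wooden handle at -x. Origin between handle and blade, at the underside.
- mallet: Bystander: wooden mallet lying down, 260 mm long, 70 mm high. Origin at the underside, on the handle near the head.
- bar_clamp: Bystander: steel bar clamp lying flat, 280 mm long, 22 mm high. Origin at the underside, middle of the bar.
- sanding_block: Bystander: cork sanding block 110 x 65 x 40 mm. Origin: centre of its underside.
- offcut_a: Bystander: oak offcut 120 x 50 x 30 mm. Origin: centre of its underside.
- offcut_b: Bystander: oak offcut 70 x 70 x 45 mm. Origin: centre of its underside.
- tin: Bystander: round steel tin, 70 mm across, 60 mm high. Origin: centre of its underside.
Not all that is in view belongs to the job. Leave any pink look-alike of the rest alone. Leave any pink look-alike of the gauge alone.

How it is judged:
By the outcome, as a careful person would: the job done as asked, in the order asked, and still so for the second after the job is handed in, with the robot touching nothing.
It also fails if it takes over 72 s, if anything falls off the work surface, if the arm or the gripper's body presses on something with over 40 N, if the wrist force passes 120 N, or if a joint passes its speed limit or range.

ROBOT

A 7-joint arm with a two-finger parallel gripper is mounted at the origin on the work surface. World frame = base frame: x ahead of the robot, y to its left, z up, the work surface at z = 0. Lengths are in m, angles in rad, forces in N, time in s.
With the tool pointing down it reaches from about 0.4 to 0.85 m from the base axis. Payload 10.4 kg.
Tool frame: the origin (TCP) lies on the centre line of the jaws, within the pads' length; the fingertips stand 17 mm ahead of it and the grasp point (between the pads) lies 2 mm behind it; z points along the fingers, y is the direction in which the jaws open and shut (so a half turn about z gives the same grasp; the last joint's range is limited). The gripper opens to 87 mm and grips with 3 to 60 N. Pads are 19 mm wide; open, the fingers measure 117 mm over their backs; the gripper's body (75 mm by 190 mm) begins 51 mm behind the grasp point.
Start: joints at [-1.22, 0.332, -0.065, 1.46, 0.022, 1.35, -0.088], TCP at [0.228, 0.582, 0.202] pointing down, gripper open.
Joint ranges: [-2.6, 2.6], [-0.5, 2.12], [-1.47, 1.34], [0.16, 2.42], [-1.27, 4.41], [0.06, 2.06], [-2.6, 2.6]. Speed limits (rad/s): [2.22, 2.22, 2.79, 2.79, 3.14, 3.14, 3.14].

INTERFACE

Orientations are given as a unit quaternion [x, y, z, w].
In Python, from bench import r gives the robot as it stands.
- The arm moves only by the tool apply_moves, never from a script. Its argument "commands" is a list of rows, each an object with "rot": the turn, a rotation vector about the world's x, y, z in units of 180 degrees (1.0 is 180 degrees), a list of three; "linear": the shift along the world's x, y, z in units of 0.3 m (1.0 is 0.3 m), a list of three; "grip": the closure, from -1 (fully open) to 1 (shut). A call has 1 to 20 rows; each row is the pose to reach, as a shift and turn from the pose commanded when the call began, turning the shorter way round; what a row does not reach only later rows make up. A row lasts 1/10 s, in which the tool goes at most 50 mm and 8.59 degrees, less where a joint would pass 70% of its speed; a pose out of reach is approached as far as the arm can. A call with a number of a shift or a turn outside -1 to 1 is refused whole. A call with a gripper value outside its range is refused whole. The fingers move at their own pace and stop on an object; "newtons" is the grip in N (left out, the last holds). Time passes only in rows, so rows that repeat a pose let the fingers close. It gives the time, the measured TCP pose, the force and the opening at its end, in the units of the state.
- r.read_state(): the state, without advancing time (a new reading comes with each control period).
- r.camera(name): name is "scene" or "top"; returns a dict with "frame" (400x640x3 uint8, red, green, blue), "mtx" (3x3 intrinsics, pixels), "extrinsics" (4x4, takes a point from world to camera coordinates). Camera axes: x right, y down, z forward; pixel columns grow to the right and rows downward; lengths in m; the calibration is good to about 2 mm. A picture is of the moment at which its call begins. There is no depth.
- r.close_job(): hands the job in, once; it reports no verdict.
Trained networks look in a picture, given as the dict that the camera call returned (one of the last four; its "shot" number tells which), for a name from the list of things; names that differ only in an ending like _2 or _b are one class to them, and where a whole thing is asked for, a point or a joint stands for the part that bears it (a point fixed in the world has none). Each returns a list of dicts, best first, with "p" (0 to 1); they miss things now and then, are a little off and sometimes report something else, mostly with a low value. They report only what shows in the picture. A call takes as long as a camera call. They do not tell look-alikes from the thing itself.
- r.search_frame(thing, picture): "bbox" ([left, top, width, height] in pixels, round what is visible of it).
- r.spot_point(thing, picture): "location" ([column, row] in pixels: a listed point, or the origin of a listed thing).
The state is a dict: "time": time; "joint_positions": joint angles; "joint_vel": joint speeds; "joint_torque": joint torques, N m; "ee_pos": TCP position; "eef_rot": TCP orientation; "ft_force": force on the tool from outside, world axes, zero at the start; "torque": the same for the moment, N m; "width": finger opening in m.
Only numpy, scipy, OpenCV 4.12 (cv2) and the standard library are available. Lean on these libraries where they do the work, as an engineer would, in place of code of your own. Each camera call takes 0.05 s, during which the arm holds its last target. There are 200 camera calls.

## Working session

There is one attempt and no reset: what is moved stays moved. The work goes in short steps, Python scripts to look and compute and a tool call to move; the robot and the scene stay as the last step left them, time stands still between calls to the robot, and variables do not carry over. Pictures are saved under pics/ and viewed, about 8 in all and at most 12, crops included, and the job is handed in when it is done.

Besides the shell and the picture viewer there is one more tool, called after ">>>" as name([rows], argument=value, ...), one row to a line, values as JSON. apply_moves: Moves the arm, as the interface text tells. Its arguments: {"type":"object","properties":{"commands":{"type":"array","items":{"type":"object","properties":{"rot":{"type":"array","items":{"type":"number"}},"linear":{"type":"array","items":{"type":"number"}},"grip":{"type":"number"}}}},"newtons":{"type":"number"}},"required":["commands"]}

```bash
mkdir -p pics; ls; python3 - <<'E'
from bench import r
import cv2,numpy as np
for n in("scene","top"):
    p=r.camera(n); cv2.imwrite(f"pics/{n}0.png",p["frame"][:,:,::-1])
    print(n,p["mtx"].round(1).tolist(),p["extrinsics"].round(4).tolist())
    for t in("gauge","knob_top","post","mortise","rest","rod_foot"):
        print(t,[(np.round(d["location"],1).tolist(),round(d["p"],2)) for d in r.spot_point(t,p)][:3],[(np.round(d["bbox"]).tolist(),round(d["p"],2)) for d in r.search_frame(t,p)][:3] if t!="mortise" else '')
s=r.read_state();print(s)
E
```

```text
pics
scene [[377.7, 0.0, 324.8], [0.0, 377.7, 200.6], [0.0, 0.0, 1.0]] [[-0.1998, 0.9796, -0.0201, 0.1511], [0.5712, 0.0998, -0.8148, -0.2037], [-0.7961, -0.1743, -0.5795, 1.4249], [0.0, 0.0, 0.0, 1.0]]
gauge [([418.7, 193.9], 0.95), ([285.9, 214.6], 0.62)] [([402.0, 163.0, 37.0, 47.0], 0.82), ([262.0, 178.0, 38.0, 55.0], 0.79)]
knob_top [([422.0, 253.5], 0.71), ([431.0, 176.3], 0.53), ([277.5, 193.8], 0.52)] [([270.0, 194.0, 10.0, 26.0], 0.74), ([423.0, 175.0, 13.0, 10.0], 0.6)]
post [([422.2, 249.8], 0.68)] []
mortise [([428.0, 235.9], 0.62)] 
rest [([284.7, 236.3], 0.95), ([297.4, 189.1], 0.76), ([357.7, 315.5], 0.57)] [([255.0, 201.0, 59.0, 61.0], 0.93), ([281.0, 156.0, 36.0, 47.0], 0.73)]
rod_foot [([345.2, 229.4], 0.31)] []
top [[405.2, 0.0, 323.5], [0.0, 405.2, 204.8], [0.0, 0.0, 1.0]] [[0.0154, -0.9998, 0.0128, -0.044], [-0.9889, -0.0171, -0.1473, 0.5589], [0.1475, -0.0104, -0.989, 1.1729], [0.0, 0.0, 0.0, 1.0]]
gauge [([244.1, 290.0], 0.77), ([362.5, 204.4], 0.69)] [([354.0, 179.0, 24.0, 52.0], 0.97), ([225.0, 264.0, 41.0, 54.0], 0.89)]
knob_top [([234.9, 277.1], 0.48), ([36
[... 435 characters left out ...]
[]
{'time': 1.2, 'joint_positions': array([-1.2196335 ,  0.33221783, -0.06469144,  1.46013586,  0.02163216,
        1.34992405, -0.08848863]), 'joint_vel': array([ 0.00127027,  0.0011625 ,  0.00047878, -0.00230752,  0.00110601,
        0.0005979 , -0.00177527]), 'joint_torque': array([ 9.66620883e-05, -6.23041606e+01,  2.44658673e-02, -3.90121579e+01,
       -6.11818722e-02,  3.15282354e-02,  4.99378791e-05]), 'ee_pos': array([0.22819976, 0.58184777, 0.20184723]), 'eef_rot': array([1.85788479e-01, 9.82589762e-01, 3.87473368e-06, 1.10667547e-05]), 'ft_force': array([-0.17998995,  0.8594252 , -0.34876673]), 'torque': array([ 0.04212889, -0.04790822,  0.0353742 ]), 'width': 0.08670508437725082}
```

View pics/top0.png

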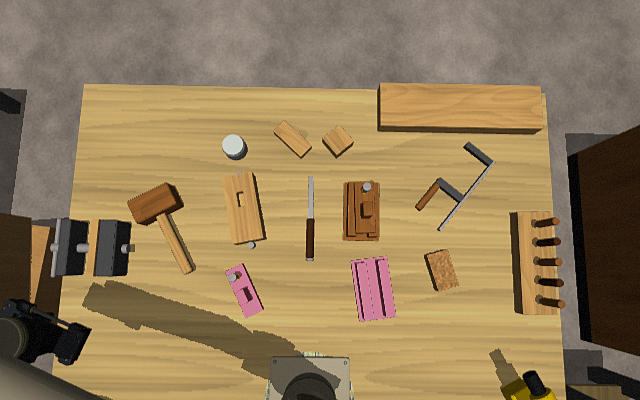

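View pics/scene0.png

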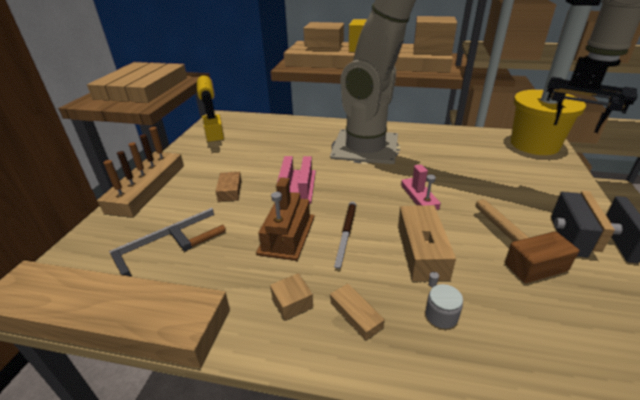

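```bash
cat > h.py <<'E'
import numpy as np,cv2
def onplane(p,uv,z):
    K,T=p["mtx"],p["extrinsics"];R,t=T[:3,:3],T[:3,3]
    c=-R.T@t; d=R.T@np.linalg.inv(K)@np.r_[uv,1.]
    return c+d*(z-c[2])/d[2]
def proj(p,X):
    K,T=p["mtx"],p["extrinsics"];q=K@(T[:3,:3]@np.asarray(X).T+T[:3,3:]);return (q[:2]/q[2]).T
def crop(p,x,y,w,h,s):
    return cv2.resize(p["frame"][y:y+h,x:x+w,::-1],None,fx=s,fy=s,interpolation=cv2.INTER_CUBIC)
E
python3 - <<'E'
from bench import r
from h import *
a=r.camera("top");b=r.camera("scene")
im=np.zeros((580,790,3),np.uint8)
def put(c,x,y): im[y:y+c.shape[0],x:x+c.shape[1]]=c
put(crop(a,215,160,65,96,6)[:576],0,0); put(crop(a,335,170,50,75,5),395,0)
put(crop(b,250,185,68,75,2.8),395,375); put(crop(b,395,200,65,90,2.2),590+55,375)
cv2.imwrite("pics/c1.png",im)
for z in(0,.03,.07,.1): print(z,onplane(a,[251,245],z).round(3),onplane(b,[433,280],z).round(3))
print("mort",onplane(a,[239.4,198.3],.07),onplane(b,[428,235.9],.07))
print("gauge",onplane(a,[362.5,204.4],.07),onplane(b,[285.9,214.6],.07))
print("rest",onplane(a,[361.1,212.2],0),onplane(b,[284.7,236.3],0))
print("knob",onplane(a,[366.5,186.5],.17),onplane(b,[277.5,193.8],.17))
print("post",onplane(a,[246.6,210.6],0),onplane(b,[422.2,249.8],0))
E
```

```text
Traceback (most recent call last):
ValueError: could not broadcast input array from shape (210,190,3) into shape (205,190,3)
```

```bash
python3 - <<'E'
from bench import r
from h import *
a=r.camera("top");b=r.camera("scene")
im=np.zeros((600,800,3),np.uint8)
def put(c,x,y): im[y:y+c.shape[0],x:x+c.shape[1]]=c
put(crop(a,215,160,65,96,6)[:576],0,0); put(crop(a,335,170,50,75,5),395,0)
put(crop(b,250,185,68,75,2.8),395,380); put(crop(b,395,200,65,90,2.2),590+55,380)
cv2.imwrite("pics/c1.png",im)
for z in(0,.03,.07,.1): print(z,onplane(a,[251,245],z).round(3),onplane(b,[433,280],z).round(3))
print("mort",onplane(a,[239.4,198.3],.07),onplane(b,[428,235.9],.07))
print("gauge",onplane(a,[362.5,204.4],.07),onplane(b,[285.9,214.6],.07))
print("rest",onplane(a,[361.1,212.2],0),onplane(b,[284.7,236.3],0))
print("knob",onplane(a,[366.5,186.5],.17),onplane(b,[277.5,193.8],.17))
print("post",onplane(a,[246.6,210.6],0),onplane(b,[422.2,249.8],0))
E
```

```text
0 [0.438 0.184 0.   ] [0.639 0.232 0.   ]
0.03 [0.436 0.179 0.03 ] [0.668 0.227 0.03 ]
0.07 [0.435 0.172 0.07 ] [0.706 0.22  0.07 ]
0.1 [0.433 0.167 0.1  ] [0.735 0.215 0.1  ]
mort [0.57009675 0.21183727 0.07      ] [0.56604994 0.21266393 0.07      ]
gauge [ 0.55828745 -0.14874582  0.07      ] [ 0.54503423 -0.14430625  0.07      ]
rest [ 0.5444043  -0.15198803  0.        ] [ 0.550796   -0.15177326  0.        ]
knob [ 0.59216149 -0.14870521  0.17      ] [ 0.59620539 -0.14127296  0.17      ]
post [0.54335209 0.20187577 0.        ] [0.5390821  0.20820029 0.        ]
```

View pics/c1.png

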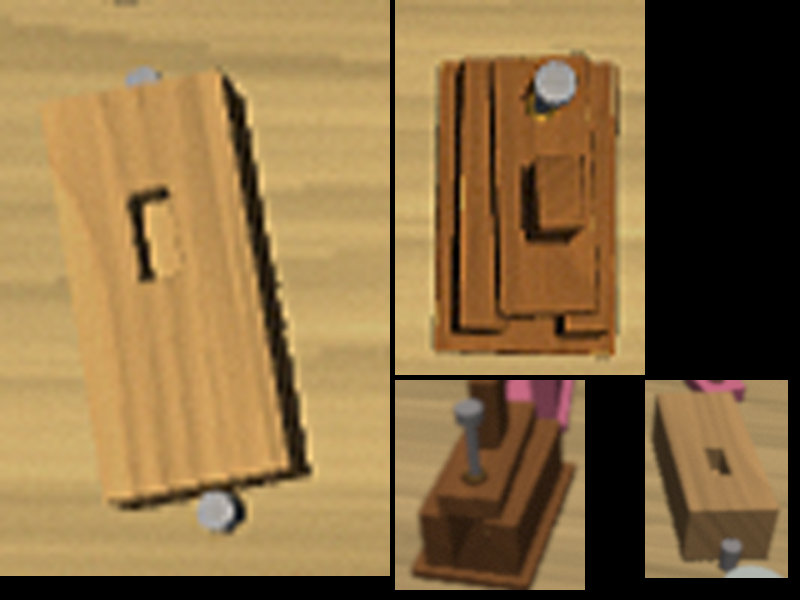

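```bash
cat > fit.py <<'E'
from h import *
from scipy.optimize import differential_evolution
def rect(x0,x1,y0,y1,z): return [np.array(s) for s in ([[x0,y0,z],[x1,y0,z]],[[x1,y0,z],[x1,y1,z]],[[x1,y1,z],[x0,y1,z]],[[x0,y1,z],[x0,y0,z]])]
def circ(x,rad,z):
    a=np.linspace(0,2*np.pi,13);q=np.c_[x+rad*np.cos(a),rad*np.sin(a),0*a+z];return [q[i:i+2] for i in range(12)]
POST=rect(-.1,.1,-.045,.045,.07)+rect(.003,.047,-.01,.01,.07)
REST=rect(-.09,.09,-.055,.055,.012)+rect(-.08,.08,.017,.045,.07)[1:]+rect(-.08,.08,-.045,-.017,.07)[:1]
def GAUGE(zb=.07,d=0): return rect(-.075,.075,-.028,.028,zb+.024)+rect(-.035,.005,-.013,.013,zb+.095)+circ(.045,.012,zb+.1-d)
def place(m,q):
    c,s=np.cos(q[2]),np.sin(q[2]);R=np.array([[c,-s,0],[s,c,0],[0,0,1]])
    return [e@R.T+[q[0],q[1],0] for e in m]
def grads(p):
    g=cv2.GaussianBlur(p["frame"],(0,0),.7).astype(np.float32)
    return cv2.Sobel(g,-1,1,0),cv2.Sobel(g,-1,0,1)
def score(p,G,m,q):
    t=0;n=0
    for e in place(m,q):
        k=25;X=e[0]+(e[1]-e[0])*np.linspace(.03,.97,k)[:,None];uv=proj(p,X).astype(np.float32)
        d=uv[-1]-uv[0];L=np.hypot(*d);nx,ny=-d[1]/L,d[0]/L
        s=lambda im:cv2.remap(im,uv[None,:,0].copy(),uv[None,:,1].copy(),cv2.INTER_LINEAR)[0]
        v=np.linalg.norm(s(G[0])*nx+s(G[1])*ny,axis=-1)
        t+=L*np.minimum(v,150).mean();n+=L
    return t/n
def fit(ps,m,q0,r=(.012,.012,.08)):
    Gs=[grads(p) for p in ps]
    f=lambda q:-sum(score(p,G,m,q) for p,G in zip(ps,Gs))
    o=differential_evolution(f,[(a-b,a+b) for a,b in zip(q0,r)],seed=1,maxiter=60,popsize=12,tol=1e-4)
    return o.x,-o.fun
def draw(p,m,q,x,y,w,h,s):
    im=crop(p,x,y,w,h,s)
    for e in place(m,q):
        uv=((proj(p,e)-[x,y]+.5)*s-.5).round().astype(int);cv2.line(im,tuple(map(int,uv[0])),tuple(map(int,uv[1])),(0,255,0),1)
    return im
E
python3 - <<'E'
from bench import r
from fit import *
import pickle
a=r.camera("top");b=r.camera("scene")
pickle.dump((a,b),open("p0.pkl","wb"))
R={}
for n,m,q in(("post",POST,(.545,.207,.17)),("gauge",GAUGE(),(.553,-.148,0.02)),("rest",REST,(.548,-.152,0.02))):
    for l,ps in(("both",[a,b]),("top",[a]),("scene",[b])):
        x,f=fit(ps,m,q);print(n,l,x.round(4),round(f,1))
        if l=="both":R[n]=x
pickle.dump(R,open("q0.pkl","wb"))
im=np.zeros((600,800,3),np.uint8)
def put(c,x,y): im[y:y+c.shape[0],x:x+c.shape[1]]=c
put(draw(a,POST,R["post"],218,165,48,85,4),0,0)
put(draw(a,GAUGE(),R["gauge"],335,170,50,75,4),200,0);put(draw(a,REST,R["rest"],335,170,50,75,4),405,0)
put(draw(b,POST,R["post"],395,195,65,90,2.8),610,0)
put(draw(b,GAUGE(),R["gauge"],250,185,68,75,3.3),0,345);put(draw(b,REST,R["rest"],250,185,68,75,3.3),240,345)
cv2.imwrite("pics/c2.png",im)
E
```

```text
post both [0.5444 0.2049 0.2136] 221.6
post top [0.5454 0.2044 0.2126] 109.9
post scene [0.5418 0.2074 0.1921] 117.0
gauge both [ 0.551  -0.1488  0.0403] 244.0
gauge top [ 0.5509 -0.1487  0.0436] 111.2
gauge scene [ 0.5508 -0.1493  0.0347] 133.8
rest both [ 0.5467 -0.1469 -0.0112] 250.4
rest top [ 0.5487 -0.1501 -0.0101] 148.4
rest scene [ 0.5516 -0.1469 -0.0076] 115.7
```

View pics/c2.png

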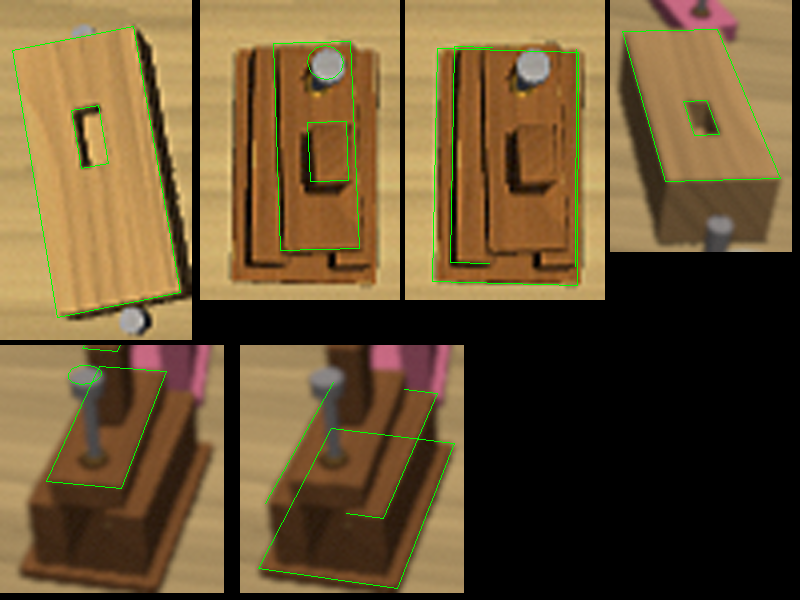

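>>> apply_moves([
  {"linear": [0, 0, 0.2], "rot": [0, 0, 0], "grip": -1},
  {"linear": [0.1, -0.1, 0.33], "rot": [0, 0, 0.03], "grip": -1},
  {"linear": [0.9, -1, 0.33], "rot": [0, 0, 0.13], "grip": -1},
  {"linear": [0.9, -1, 0.33], "rot": [0, 0, 0.13], "grip": -1},
  {"linear": [0.9, -1, 0.33], "rot": [0, 0, 0.13], "grip": -1},
  {"linear": [0.9, -1, 0.33], "rot": [0, 0, 0.13], "grip": -1},
  {"linear": [0.9, -1, 0.33], "rot": [0, 0, 0.13], "grip": -1},
  {"linear": [0.9, -1, 0.33], "rot": [0, 0, 0.13], "grip": -1},
  {"linear": [0.9, -1, 0.33], "rot": [0, 0, 0.13], "grip": -1},
  {"linear": [0.9, -1, 0.33], "rot": [0, 0, 0.13], "grip": -1},
  {"linear": [0.9, -1, 0.33], "rot": [0, 0, 0.13], "grip": -1},
  {"linear": [0.9, -1, 0.33], "rot": [0, 0, 0.13], "grip": -1},
])

```text
time: 2.7
ee_pos: [0.4981, 0.282, 0.3009]
eef_rot: [-0.017, 1.0, 0.0, -0.0]
ft_force: [1.1, -0.3, 0.2]
width: 0.0874
```

>>> apply_moves([
  {"linear": [0.1, -1, 0], "rot": [0, 0, 0], "grip": -0.2},
  {"linear": [0.1, -1, 0], "rot": [0, 0, 0], "grip": -0.2},
  {"linear": [0.1, -1, 0], "rot": [0, 0, 0], "grip": -0.2},
  {"linear": [0.1, -1, 0], "rot": [0, 0, 0], "grip": -0.2},
  {"linear": [0.1, -1, 0], "rot": [0, 0, 0], "grip": -0.2},
  {"linear": [0.1, -1, 0], "rot": [0, 0, 0], "grip": -0.2},
  {"linear": [0.1, -1, 0], "rot": [0, 0, 0], "grip": -0.2},
  {"linear": [0.1, -1, 0], "rot": [0, 0, 0], "grip": -0.2},
  {"linear": [0.1, -1, 0], "rot": [0, 0, 0], "grip": -0.2},
  {"linear": [0.1, -1, 0], "rot": [0, 0, 0], "grip": -0.2},
])

```text
time: 3.7
ee_pos: [0.5282, -0.0158, 0.3007]
eef_rot: [-0.019, 1.0, 0.0, -0.0]
ft_force: [0.4, -0.3, -0.7]
width: 0.0524
```

>>> apply_moves([
  {"linear": [0.027, -0.44, 0], "rot": [0, 0, 0], "grip": -0.2},
  {"linear": [0.027, -0.44, 0], "rot": [0, 0, 0], "grip": -0.2},
  {"linear": [0.027, -0.44, 0], "rot": [0, 0, 0], "grip": -0.2},
  {"linear": [0.027, -0.44, -0.15], "rot": [0, 0, 0], "grip": -0.2},
  {"linear": [0.027, -0.44, -0.3], "rot": [0, 0, 0], "grip": -0.2},
  {"linear": [0.027, -0.44, -0.37], "rot": [0, 0, 0], "grip": -0.2},
  {"linear": [0.027, -0.44, -0.37], "rot": [0, 0, 0], "grip": -0.2},
  {"linear": [0.027, -0.44, -0.37], "rot": [0, 0, 0], "grip": -0.2},
])

```text
time: 4.5
ee_pos: [0.5369, -0.1492, 0.1907]
eef_rot: [-0.018, 1.0, 0.0, 0.0]
ft_force: [0.6, -0.2, 0.2]
width: 0.052
```

```bash
python3 - <<'E'
from bench import r
from fit import *
a=r.camera("top");b=r.camera("scene")
im=np.zeros((440,800,3),np.uint8)
c=crop(a,325,150,75,100,4);im[:400,:300]=c
c=crop(b,225,125,120,110,4);im[:440,310:790]=c
cv2.imwrite("pics/c3.png",im);s=r.read_state();print(s["ee_pos"],s["time"])
E
```

```text
[ 0.53749013 -0.14981549  0.19176601] 4.6
```

View pics/c3.png

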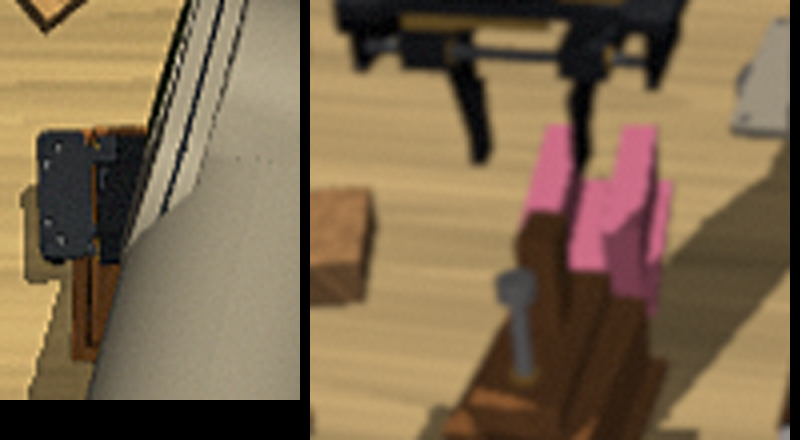

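Fingers straddle the grip in the scene crop (tips near columns 480 and 583, grip about 545); descending.

>>> apply_moves([
  {"linear": [0, 0, -0.07], "rot": [0, 0, 0], "grip": -0.2},
  {"linear": [0, 0, -0.14], "rot": [0, 0, 0], "grip": -0.2},
  {"linear": [0, 0, -0.2], "rot": [0, 0, 0], "grip": -0.2},
  {"linear": [0, 0, -0.2], "rot": [0, 0, 0], "grip": -0.2},
])

```text
time: 5.0
ee_pos: [0.5359, -0.1497, 0.1292]
eef_rot: [-0.018, 1.0, 0.0, -0.001]
ft_force: [0.8, 0.5, -0.1]
width: 0.0522
```

>>> apply_moves([
  {"linear": [0, 0, 0], "rot": [0, 0, 0], "grip": 0},
  {"linear": [0, 0, 0], "rot": [0, 0, 0], "grip": 0.15},
  {"linear": [0, 0, 0], "rot": [0, 0, 0], "grip": 0.25},
  {"linear": [0, 0, 0], "rot": [0, 0, 0], "grip": 0.35},
  {"linear": [0, 0, 0], "rot": [0, 0, 0], "grip": 0.45},
  {"linear": [0, 0, 0], "rot": [0, 0, 0], "grip": 1},
  {"linear": [0, 0, 0], "rot": [0, 0, 0], "grip": 1},
  {"linear": [0, 0, 0], "rot": [0, 0, 0], "grip": 1},
  {"linear": [0, 0, 0], "rot": [0, 0, 0], "grip": 1},
  {"linear": [0, 0, 0], "rot": [0, 0, 0], "grip": 1},
], newtons=25)

```text
time: 6.0
ee_pos: [0.5365, -0.15, 0.1301]
eef_rot: [-0.017, 1.0, 0.0, 0.0]
ft_force: [-1.0, 0.9, 6.1]
width: 0.0262
```

>>> apply_moves([
  {"linear": [0, 0, 0.03], "rot": [0, 0, 0], "grip": 1},
  {"linear": [0, 0, 0.1], "rot": [0, 0, 0], "grip": 1},
  {"linear": [0, 0, 0.2], "rot": [0, 0, 0], "grip": 1},
  {"linear": [0, 0, 0.3], "rot": [0, 0, 0], "grip": 1},
  {"linear": [0, 0, 0.3], "rot": [0, 0, 0], "grip": 1},
  {"linear": [0, 0.1, 0.3], "rot": [0, 0, 0], "grip": 1},
  {"linear": [-0.02, 0.2, 0.3], "rot": [0, 0, 0.01], "grip": 1},
  {"linear": [-0.03, 0.3, 0.3], "rot": [0, 0, 0.02], "grip": 1},
  {"linear": [-0.04, 0.4, 0.3], "rot": [0, 0, 0.03], "grip": 1},
  {"linear": [-0.05, 0.5, 0.3], "rot": [0, 0, 0.04], "grip": 1},
  {"linear": [-0.06, 0.6, 0.3], "rot": [0, 0, 0.05], "grip": 1},
  {"linear": [-0.07, 0.7, 0.3], "rot": [0, 0, 0.055], "grip": 1},
  {"linear": [-0.08, 0.8, 0.3], "rot": [0, 0, 0.055], "grip": 1},
  {"linear": [-0.087, 0.9, 0.3], "rot": [0, 0, 0.055], "grip": 1},
  {"linear": [-0.087, 0.97, 0.3], "rot": [0, 0, 0.055], "grip": 1},
  {"linear": [-0.087, 1.0, 0.3], "rot": [0, 0, 0.055], "grip": 1},
  {"linear": [-0.087, 1.0, 0.3], "rot": [0, 0, 0.055], "grip": 1},
])

```text
time: 7.7
ee_pos: [0.5097, 0.1505, 0.219]
eef_rot: [-0.104, 0.995, -0.0, -0.001]
ft_force: [0.5, -1.1, -3.6]
width: 0.026
```

>>> apply_moves([
  {"linear": [0, 0.08, 0], "rot": [0, 0, 0], "grip": 1},
  {"linear": [0, 0.16, 0], "rot": [0, 0, 0], "grip": 1},
  {"linear": [0, 0.16, -0.1], "rot": [0, 0, 0], "grip": 1},
  {"linear": [0, 0.16, -0.2], "rot": [0, 0, 0], "grip": 1},
  {"linear": [0, 0.16, -0.2], "rot": [0, 0, 0], "grip": 1},
  {"linear": [0, 0.16, -0.2], "rot": [0, 0, 0], "grip": 1},
])

```text
time: 8.3
ee_pos: [0.5105, 0.1964, 0.1603]
eef_rot: [-0.103, 0.995, -0.0, -0.0]
ft_force: [0.5, -0.1, -2.3]
width: 0.0256
```

```bash
python3 - <<'E'
from bench import r
from fit import *
a=r.camera("top");b=r.camera("scene");s=r.read_state();print(s["ee_pos"],s["eef_rot"],s["width"],s["ft_force"])
e=s["ee_pos"];yaw=-2*s["eef_rot"][0]*np.sign(s["eef_rot"][1]);q=[e[0]+.015*np.cos(yaw),e[1]+.015*np.sin(yaw),yaw]
print("pred",np.round(q,4)); zb=e[2]-.06
M=rect(-.075,.075,-.028,.028,zb+.024)[:2]+circ(.045,.012,zb+.1); 
for p in(a,b): print([(np.round(d["location"],1).tolist(),round(d["p"],2),onplane(p,d["location"],zb+.1).round(4)[:2]) for d in r.spot_point("knob_top",p)][:3])
k=np.r_[q[0]+.045*np.cos(yaw),q[1]+.045*np.sin(yaw),zb+.1];print("knob pred",k.round(4),proj(a,k[None]),proj(b,k[None]))
im=np.zeros((560,800,3),np.uint8)
im[:400,:320]=draw(a,M,q,210,160,80,100,4)
im[:540,330:780]=draw(b,M,q,370,150,100,120,4.5)
cv2.imwrite("pics/c4.png",im)
E
```

```text
[0.51134534 0.19739476 0.16169987] [-1.02904250e-01  9.94690553e-01  3.89694791e-04  1.12549943e-03] 0.02568561867379004 [-0.47620944  0.99651758 -2.47100537]
pred [0.526  0.2005 0.2058]
[([437.4, 268.8], 0.69, array([ 0.3757, -0.3257]))]
[([437.5, 189.0], 0.52, array([0.5625, 0.2152]))]
knob pred [0.5701 0.2097 0.2017] [[230.50381489 190.07718713]] [[435.0131113  190.67178786]]
```

View pics/c4.png

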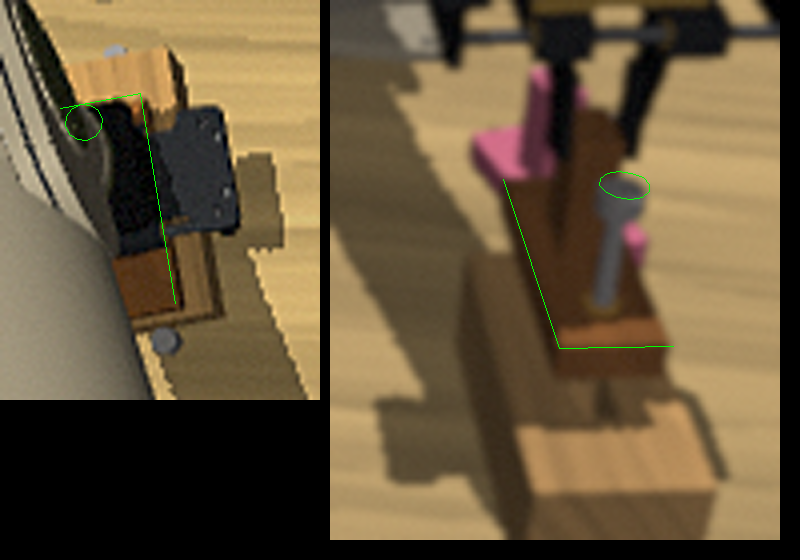

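>>> apply_moves([
  {"linear": [-0.005, 0.01, 0], "rot": [0, 0, 0.001], "grip": 1},
  {"linear": [-0.005, 0.01, -0.03], "rot": [0, 0, 0.001], "grip": 1},
  {"linear": [-0.005, 0.01, -0.06], "rot": [0, 0, 0.001], "grip": 1},
  {"linear": [-0.005, 0.01, -0.09], "rot": [0, 0, 0.001], "grip": 1},
  {"linear": [-0.005, 0.01, -0.09], "rot": [0, 0, 0.001], "grip": 1},
  {"linear": [-0.005, 0.01, -0.09], "rot": [0, 0, 0.001], "grip": 1},
])

```text
time: 9.1
ee_pos: [0.5085, 0.2007, 0.1325]
eef_rot: [-0.105, 0.994, -0.0, -0.0]
ft_force: [-0.9, 0.2, -2.2]
width: 0.0256
```

```bash
python3 - <<'E'
from bench import r
from fit import *
b=r.camera("scene");s=r.read_state();print(s["ee_pos"],s["eef_rot"],s["ft_force"])
e=s["ee_pos"];yaw=-2*s["eef_rot"][0];q=[e[0]+.015*np.cos(yaw),e[1]+.015*np.sin(yaw),yaw]
print("pred",np.round(q,4)); zb=e[2]-.06
M=rect(-.075,.075,-.028,.028,zb+.024)[:3]+rect(-.075,.075,-.028,.028,zb)[1:2]+circ(.045,.012,zb+.1)
x,f=fit([b],M,q,(.01,.01,.05));print("fit",x.round(4),f,"rod",x[:2]+.045*np.array([np.cos(x[2]),np.sin(x[2])]))
x2,f=fit([b],rect(-.1,.1,-.045,.045,.07)[1:2]+rect(-.1,.1,-.045,.045,0)[1:2]+[np.array([[.1,-.045,.0],[.1,-.045,.07]]),np.array([[.1,.045,.0],[.1,.045,.07]])],(.544,.205,.21),(.01,.01,.04));print("post",x2.round(4),f)
im=np.zeros((560,800,3),np.uint8)
im[:560,:400]=draw(b,M,x,380,160,80,112,5)
im[:560,400:]=draw(b,POST,(.5418,.2074,.205),380,160,80,112,5)
cv2.imwrite("pics/c5.png",im)
E
```

```text
[0.50877356 0.20080377 0.13287853] [-1.05031241e-01  9.94468921e-01 -2.26898658e-05 -6.05406228e-05] [ 0.79415326 -0.51020333 -2.96852652]
pred [0.5234 0.2039 0.2101]
fit [0.5252 0.2    0.256 ] 115.73339 rod [0.56872397 0.2113471 ]
post [0.5472 0.2048 0.2162] 136.3961181640625
```

View pics/c5.png

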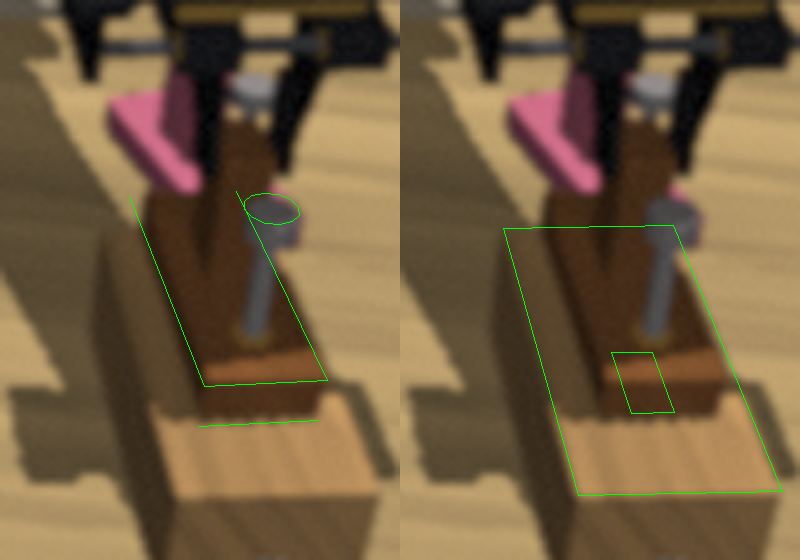

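>>> apply_moves([
  {"linear": [0, -0.004, -0.004], "rot": [0, 0, 0], "grip": 1},
  {"linear": [0, -0.004, -0.007], "rot": [0, 0, 0], "grip": 1},
  {"linear": [0, -0.004, -0.01], "rot": [0, 0, 0], "grip": 1},
  {"linear": [0, -0.004, -0.01], "rot": [0, 0, 0], "grip": 1},
])

```text
time: 9.55
ee_pos: [0.5088, 0.1996, 0.1302]
eef_rot: [-0.105, 0.994, 0.0, 0.0]
ft_force: [-2.0, -1.3, 0.3]
width: 0.0258
```

>>> apply_moves([
  {"linear": [0, 0, -0.002], "rot": [0, 0, 0], "grip": 1},
  {"linear": [0, 0, -0.004], "rot": [0, 0, 0], "grip": 1},
  {"linear": [0, 0, -0.004], "rot": [0, 0, 0], "grip": 1},
])

```text
time: 9.85
ee_pos: [0.5088, 0.1996, 0.1301]
eef_rot: [-0.105, 0.994, 0.0, 0.0]
ft_force: [-6.2, -3.4, 10.9]
width: 0.0256
```

>>> apply_moves([
  {"linear": [0, 0, 0], "rot": [0, 0, 0], "grip": 0.3},
  {"linear": [0, 0, 0], "rot": [0, 0, 0], "grip": 0.1},
  {"linear": [0, 0, 0], "rot": [0, 0, 0], "grip": -0.2},
  {"linear": [0, 0, 0], "rot": [0, 0, 0], "grip": -0.2},
  {"linear": [0, 0, 0], "rot": [0, 0, 0], "grip": -0.2},
  {"linear": [0, 0, 0.1], "rot": [0, 0, 0], "grip": -0.2},
  {"linear": [0, 0, 0.2], "rot": [0, 0, 0], "grip": -0.2},
  {"linear": [0, 0, 0.35], "rot": [0, 0, 0], "grip": -0.2},
  {"linear": [0, 0, 0.5], "rot": [0, 0, 0], "grip": -0.2},
  {"linear": [-0.15, -0.3, 0.5], "rot": [0, 0, 0], "grip": 0.5},
  {"linear": [-0.3, -0.6, 0.5], "rot": [0, 0, 0], "grip": 1},
  {"linear": [-0.3, -0.7, 0.5], "rot": [0, 0, 0], "grip": 1},
  {"linear": [-0.3, -0.7, 0.5], "rot": [0, 0, 0], "grip": 1},
  {"linear": [-0.3, -0.7, 0.5], "rot": [0, 0, 0], "grip": 1},
])

```text
time: 11.25
ee_pos: [0.4175, -0.0138, 0.2789]
eef_rot: [-0.103, 0.995, 0.0, 0.0]
ft_force: [0.9, -0.5, 0.8]
width: 0.0202
```

```bash
python3 - <<'E'
from bench import r
from fit import *
a=r.camera("top");b=r.camera("scene");s=r.read_state();print(s["ee_pos"],s["width"],s["ft_force"],s["time"])
q=(.5234,.2027,.21)
for l,ps in(("both",[a,b]),("top",[a]),("scene",[b])):
    x,f=fit(ps,GAUGE(),q,(.01,.01,.06));print("fit",l,x.round(4),f,"rod",x[:2]+.045*np.array([np.cos(x[2]),np.sin(x[2])]))
for p in(a,b): print([(round(d["p"],2),onplane(p,d["location"],.17).round(4)[:2]) for d in r.spot_point("knob_top",p)][:3])
im=np.zeros((560,800,3),np.uint8)
im[:510,:400]=draw(a,GAUGE()+POST[:0],q,215,165,67,85,6)[:,:400]
im[:560,400:]=draw(b,GAUGE(),q,380,160,80,112,5)
cv2.imwrite("pics/c6.png",im)
E
```

```text
[ 0.41782944 -0.01413792  0.2792591 ] 0.01235083566790016 [ 0.06682223  0.732155   -0.40033034] 11.35
fit both [0.5222 0.2018 0.215 ] 271.41147 rod [0.56613788 0.21140008]
fit top [0.5218 0.202  0.2114] 142.63026428222656 rod [0.56578027 0.21147974]
fit scene [0.5228 0.2018 0.2197] 129.13729858398438 rod [0.56667546 0.21164137]
[(0.49, array([0.5613, 0.2206])), (0.42, array([0.3446, 0.195 ]))]
[(0.65, array([0.5626, 0.2093])), (0.54, array([0.4632, 0.2083]))]
```

View pics/c6.png

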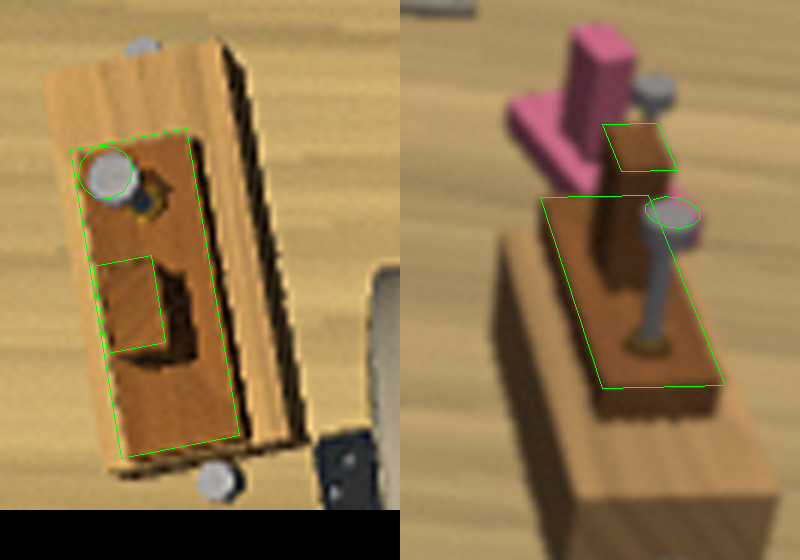

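>>> apply_moves([
  {"linear": [0.08, 0.12, 0], "rot": [0, 0, 0.001], "grip": 1},
  {"linear": [0.17, 0.26, 0], "rot": [0, 0, 0.001], "grip": 1},
  {"linear": [0.25, 0.38, 0], "rot": [0, 0, 0.001], "grip": 1},
  {"linear": [0.34, 0.51, 0], "rot": [0, 0, 0.001], "grip": 1},
  {"linear": [0.42, 0.64, 0], "rot": [0, 0, 0.001], "grip": 1},
  {"linear": [0.496, 0.752, 0], "rot": [0, 0, 0.001], "grip": 1},
  {"linear": [0.496, 0.752, -0.08], "rot": [0, 0, 0.001], "grip": 1},
  {"linear": [0.496, 0.752, -0.17], "rot": [0, 0, 0.001], "grip": 1},
  {"linear": [0.496, 0.752, -0.26], "rot": [0, 0, 0.001], "grip": 1},
  {"linear": [0.496, 0.752, -0.26], "rot": [0, 0, 0.001], "grip": 1},
  {"linear": [0.496, 0.752, -0.26], "rot": [0, 0, 0.001], "grip": 1},
])

```text
time: 12.55
ee_pos: [0.5673, 0.2164, 0.2007]
eef_rot: [-0.107, 0.994, 0.0, -0.0]
ft_force: [-0.9, -0.5, 0.6]
width: 0.0006
```

```bash
python3 - <<'E'
from bench import r
from fit import *
b=r.camera("scene");s=r.read_state();print(s["ee_pos"],s["width"],s["ft_force"],s["time"])
tip=s["ee_pos"]-[0,0,.017];print("tip",proj(b,tip[None]),"knob",proj(b,np.array([[.5662,.2115,.17]])))
cv2.imwrite("pics/c7.png",draw(b,GAUGE(),(.5222,.2018,.215),380,140,80,100,5))
E
```

```text
[0.56786055 0.21633869 0.2018173 ] 0.0006658243101404734 [ 0.00824082 -0.0992222   0.55187865] 12.6
tip [[436.97406102 196.79640061]] knob [[433.68575883 201.63630863]]
```

View pics/c7.png

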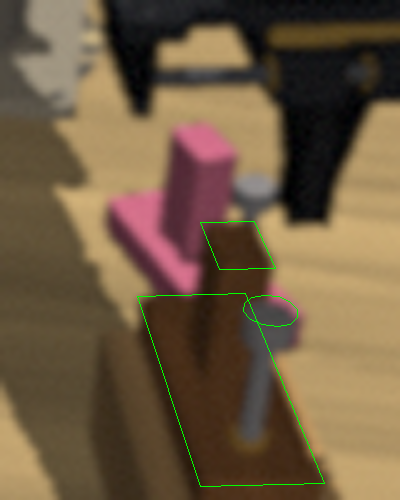

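>>> apply_moves([
  {"linear": [-0.004, -0.016, 0], "rot": [0, 0, 0], "grip": 1},
  {"linear": [-0.004, -0.016, -0.02], "rot": [0, 0, 0], "grip": 1},
  {"linear": [-0.004, -0.016, -0.035], "rot": [0, 0, 0], "grip": 1},
  {"linear": [-0.004, -0.016, -0.035], "rot": [0, 0, 0], "grip": 1},
  {"linear": [-0.004, -0.016, -0.035], "rot": [0, 0, 0], "grip": 1},
])

```text
time: 13.1
ee_pos: [0.5662, 0.2106, 0.1901]
eef_rot: [-0.107, 0.994, 0.0, -0.0]
ft_force: [-0.6, -0.5, -0.3]
width: 0.0003
```

>>> apply_moves([
  {"linear": [0, 0, -0.007], "rot": [0, 0, 0], "grip": 1},
  {"linear": [0, 0, -0.014], "rot": [0, 0, 0], "grip": 1},
  {"linear": [0, 0, -0.021], "rot": [0, 0, 0], "grip": 1},
  {"linear": [0, 0, -0.028], "rot": [0, 0, 0], "grip": 1},
  {"linear": [0, 0, -0.028], "rot": [0, 0, 0], "grip": 1},
])

```text
time: 13.6
ee_pos: [0.5661, 0.2104, 0.1814]
eef_rot: [-0.107, 0.994, -0.0, -0.0]
ft_force: [0.3, 0.1, -0.8]
width: 0.0002
```

```bash
python3 - <<'E'
from bench import r
from fit import *
f=[]
for i in range(4): a=r.camera("top") if i%2 else a if i else r.camera("top");b=r.camera("scene");f.append(r.read_state()["ft_force"][2])
s=r.read_state();print(s["ee_pos"],f,s["time"])
im=np.zeros((500,800,3),np.uint8)
im[:500,:390]=draw(b,GAUGE(),(.5222,.2018,.215),380,140,78,100,5)
im[:500,400:]=crop(a,210,155,80,100,5)
cv2.imwrite("pics/c8.png",im)
E
```

```text
[0.5663565  0.21047834 0.18186344] [np.float64(0.3394720506373506), np.float64(-0.18422401034154498), np.float64(0.26413585503029574), np.float64(0.15797251792166783)] 13.95
```

View pics/c8.png

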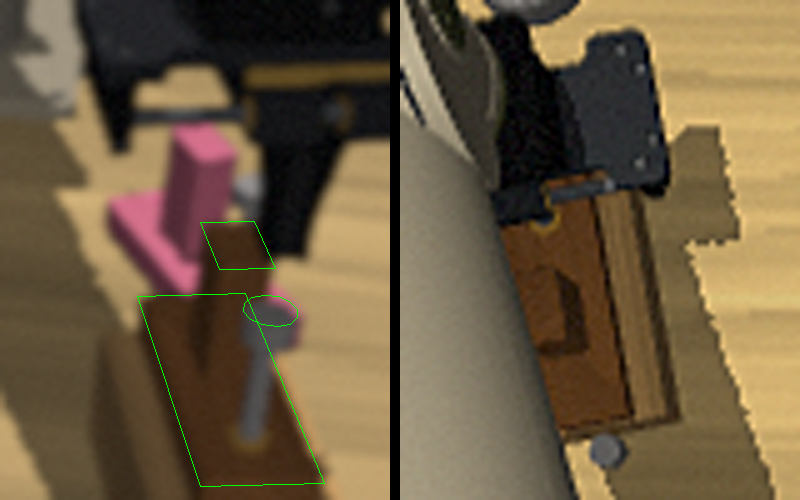

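>>> apply_moves([
  {"linear": [0, 0, -0.01], "rot": [0, 0, 0], "grip": 1},
  {"linear": [0, 0, -0.02], "rot": [0, 0, 0], "grip": 1},
  {"linear": [0, 0, -0.03], "rot": [0, 0, 0], "grip": 1},
  {"linear": [0, 0, -0.04], "rot": [0, 0, 0], "grip": 1},
  {"linear": [0, 0, -0.04], "rot": [0, 0, 0], "grip": 1},
])

```text
time: 14.45
ee_pos: [0.566, 0.2104, 0.1691]
eef_rot: [-0.107, 0.994, -0.0, -0.0]
ft_force: [0.6, -0.6, 0.3]
width: 0.0007
```

>>> apply_moves([
  {"linear": [0, 0, -0.01], "rot": [0, 0, 0], "grip": 1},
  {"linear": [0, 0, -0.02], "rot": [0, 0, 0], "grip": 1},
  {"linear": [0, 0, -0.02], "rot": [0, 0, 0], "grip": 1},
])

```text
time: 14.75
ee_pos: [0.5661, 0.2104, 0.1632]
eef_rot: [-0.107, 0.994, -0.0, -0.0]
ft_force: [0.5, 0.1, 0.0]
width: 0.0007
```

```bash
python3 - <<'E'
from bench import r
from fit import *
b=r.camera("scene");a=r.camera("top")
s=r.read_state();print(s["ee_pos"],s["ft_force"],s["torque"],s["time"])
for p in(a,b): print([(round(d["p"],2),np.round(d["location"],1)) for d in r.spot_point("knob_top",p)][:3])
im=np.zeros((500,800,3),np.uint8)
im[:500,:390]=crop(b,380,140,78,100,5)
im[:500,400:]=crop(a,210,155,80,100,5)
cv2.imwrite("pics/c9.png",im)
E
```

```text
[0.56627316 0.21047745 0.16371055] [-0.31385679  0.36516087 -0.69047468] [ 0.045816    0.04917267 -0.02760221] 14.85
[]
[(0.54, array([439.3, 201.9])), (0.46, array([431.1, 176.1]))]
```

>>> apply_moves([
  {"linear": [0, 0, -0.01], "rot": [0, 0, 0], "grip": 1},
  {"linear": [0, 0, -0.02], "rot": [0, 0, 0], "grip": 1},
  {"linear": [0, 0, -0.027], "rot": [0, 0, 0], "grip": 1},
  {"linear": [0, 0, -0.027], "rot": [0, 0, 0], "grip": 1},
])

```text
time: 15.35
ee_pos: [0.5661, 0.2104, 0.1552]
eef_rot: [-0.107, 0.994, -0.0, -0.0]
ft_force: [0.8, 0.7, 0.0]
width: 0.0005
```

>>> apply_moves([
  {"linear": [0, 0, -0.005], "rot": [0, 0, 0], "grip": 1},
  {"linear": [0, 0, -0.01], "rot": [0, 0, 0], "grip": 1},
  {"linear": [0, 0, -0.01], "rot": [0, 0, 0], "grip": 1},
])

```text
time: 15.65
ee_pos: [0.5662, 0.2105, 0.1524]
eef_rot: [-0.107, 0.994, -0.0, -0.0]
ft_force: [-0.2, 1.5, -0.0]
width: 0.0004
```

```bash
python3 - <<'E'
from bench import r
from fit import *
b=r.camera("scene");a=r.camera("top")
s=r.read_state();print(s["ee_pos"],s["ft_force"],s["torque"],s["time"])
im=np.zeros((500,800,3),np.uint8)
im[:500,:390]=crop(b,380,140,78,100,5)
im[:500,400:]=crop(a,210,155,80,100,5)
cv2.imwrite("pics/c10.png",im)
E
```

```text
[0.56629879 0.2104733  0.15266736] [-0.23223353  0.79339139  0.00688513] [0.04989015 0.00900386 0.00106549] 15.75
```

View pics/c10.png

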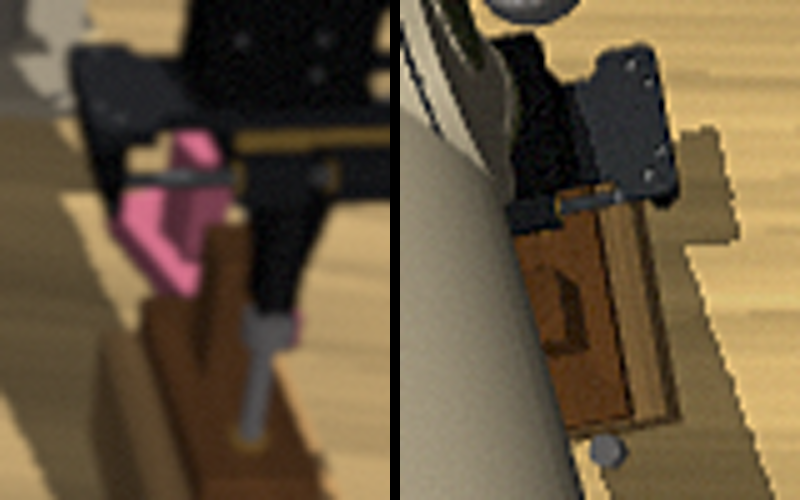

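Tip (row ~310) is just on the knob's top (~312) in the crop; continuing by force.

>>> apply_moves([
  {"linear": [0, 0, -0.005], "rot": [0, 0, 0], "grip": 1},
  {"linear": [0, 0, -0.01], "rot": [0, 0, 0], "grip": 1},
  {"linear": [0, 0, -0.01], "rot": [0, 0, 0], "grip": 1},
])

```text
time: 16.05
ee_pos: [0.5662, 0.2104, 0.1494]
eef_rot: [-0.107, 0.994, -0.0, -0.0]
ft_force: [-0.1, 0.6, 0.5]
width: 0.0007
```

>>> apply_moves([
  {"linear": [0, 0, -0.005], "rot": [0, 0, 0], "grip": 1},
  {"linear": [0, 0, -0.01], "rot": [0, 0, 0], "grip": 1},
  {"linear": [0, 0, -0.01], "rot": [0, 0, 0], "grip": 1},
])

```text
time: 16.35
ee_pos: [0.5662, 0.2104, 0.1464]
eef_rot: [-0.107, 0.994, -0.0, -0.0]
ft_force: [-0.6, -0.3, -0.0]
width: 0.0002
```

```bash
python3 - <<'E'
from bench import r
f=[]
for i in range(3): r.camera("scene");f.append(r.read_state()["ft_force"].round(2).tolist())
s=r.read_state();print(s["ee_pos"],f)
E
```

```text
[0.56632628 0.21048109 0.14671431] [[0.19, 0.57, -0.16], [0.53, -0.11, -0.18], [0.91, 0.09, -0.27]]
```

>>> apply_moves([
  {"linear": [0, 0, -0.005], "rot": [0, 0, 0], "grip": 1},
  {"linear": [0, 0, -0.01], "rot": [0, 0, 0], "grip": 1},
  {"linear": [0, 0, -0.01], "rot": [0, 0, 0], "grip": 1},
])

```text
time: 16.8
ee_pos: [0.5665, 0.2105, 0.1437]
eef_rot: [-0.107, 0.994, 0.0, 0.0]
ft_force: [0.7, 0.3, 1.4]
width: 0.0004
```

>>> apply_moves([
  {"linear": [0, 0, -0.005], "rot": [0, 0, 0], "grip": 1},
  {"linear": [0, 0, -0.01], "rot": [0, 0, 0], "grip": 1},
  {"linear": [0, 0, -0.01], "rot": [0, 0, 0], "grip": 1},
])

```text
time: 17.1
ee_pos: [0.5665, 0.2105, 0.1406]
eef_rot: [-0.107, 0.994, 0.0, 0.0]
ft_force: [0.6, 0.5, 2.0]
width: 0.0004
```

```bash
python3 - <<'E'
from bench import r
import cv2,numpy as np
f=[]
for i in range(3): b=r.camera("scene");f.append(r.read_state()["ft_force"].round(2).tolist())
s=r.read_state();print(s["ee_pos"],f)
from h import crop
c=crop(b,380,140,78,100,5);cv2.imwrite("pics/c11.png",c);p=cv2.imread("pics/c10.png")[:,:390]
g=cv2.cvtColor(c,6)[2::5,2::5].astype(int);h=cv2.cvtColor(p,6)[2::5,2::5].astype(int)
print("now");print(g[52:80,44:64]);print("c10");print(h[52:80,44:64])
E
```

```text
[0.5664305  0.21047588 0.14075654] [[1.43, 0.86, 2.41], [0.48, 0.68, 1.48], [0.18, -0.87, 1.04]]
now
[[ 42  47  49  47  42  27  13  10  12  12   4  20  14  15  17  12  10  17
   55 101]
 [ 44  51  53  52  47  32  14   9   6   8  15  12  16  17  12  10  10  34
   82 126]
 [ 43  51  51  52  44  34  15   9   4  12   9  16  17  13  16  10  20  59
  113 149]
 [ 48  50  49  51  42  27  13   8  11   9  12  14  15  19  16  13  35  86
  134 160]
 [ 44  48  49  46  40  27  12   6   9  17  14  14  15  13  10  20  59 113
  151 168]
 [ 46  50  51  43  39  19   3   9  13  10  18  16  20  15  13  35  83 127
  153 164]
 [ 48  46  48  49  36  25   9  11  10  15  15  16  14  17  13  55 104 142
  156 159]
 [ 47  48  48  45  32  16   5   9  10  12  20  16  17  13  25  68 121 148
  156 156]
 [ 44  50  50  43  31  10   9   6  12  10  19  16  17  11  29  78 128 151
  159 157]
 [ 47  48  47  45  28  13   8   5  14  12  13  18  13  15  42  87 133 152
  156 157]
 [ 48  49  46  43  33  19  10   7  10  11  14  19  13  18  45  91 128 148
  156 155]
 [ 47  48  49  48  39  26  12   5  13  15  17  18  12  15  41  8
[... 3066 characters left out ...]
 160 160
  160 157]
 [ 51  50  48  50  51  52  61  73  78  83 107 137 155 158 159 160 159 160
  159 157]
 [ 52  50  49  51  49  54  63  70  77  80  96 128 150 157 159 159 158 159
  155 156]
 [ 51  49  50  50  49  56  65  74  80  77  79 106 140 156 158 160 159 159
  158 158]
 [ 50  48  50  47  49  54  66  76  79  74  67  86 124 150 159 159 159 158
  158 160]
 [ 52  50  48  48  50  55  68  77  79  73  59  69 105 139 154 160 158 158
  159 159]
 [ 52  50  49  48  50  57  68  78  80  69  54  55  90 129 152 160 161 161
  161 160]
 [ 52  50  47  48  52  61  72  79  78  65  52  48  73 116 147 156 160 158
  159 161]
 [ 50  49  48  48  53  61  73  81  77  65  49  43  62 101 137 154 158 156
  157 155]]
```

>>> apply_moves([
  {"linear": [0, 0, -0.007], "rot": [0, 0, 0], "grip": 1},
  {"linear": [0, 0, -0.014], "rot": [0, 0, 0], "grip": 1},
  {"linear": [0, 0, -0.02], "rot": [0, 0, 0], "grip": 1},
  {"linear": [0, 0, -0.02], "rot": [0, 0, 0], "grip": 1},
  {"linear": [0, 0, -0.02], "rot": [0, 0, 0], "grip": 1},
])

```text
time: 17.75
ee_pos: [0.5663, 0.2105, 0.1346]
eef_rot: [-0.107, 0.994, 0.0, -0.0]
ft_force: [0.4, 1.1, 2.2]
width: 0.0001
```

>>> apply_moves([
  {"linear": [0, 0, -0.007], "rot": [0, 0, 0], "grip": 1},
  {"linear": [0, 0, -0.014], "rot": [0, 0, 0], "grip": 1},
  {"linear": [0, 0, -0.02], "rot": [0, 0, 0], "grip": 1},
  {"linear": [0, 0, -0.02], "rot": [0, 0, 0], "grip": 1},
  {"linear": [0, 0, -0.02], "rot": [0, 0, 0], "grip": 1},
])

```text
time: 18.25
ee_pos: [0.5663, 0.2105, 0.1286]
eef_rot: [-0.107, 0.994, 0.0, -0.0]
ft_force: [1.0, 0.8, 2.1]
width: 0.0004
```

>>> apply_moves([
  {"linear": [0, 0, -0.007], "rot": [0, 0, 0], "grip": 1},
  {"linear": [0, 0, -0.014], "rot": [0, 0, 0], "grip": 1},
  {"linear": [0, 0, -0.02], "rot": [0, 0, 0], "grip": 1},
  {"linear": [0, 0, -0.02], "rot": [0, 0, 0], "grip": 1},
  {"linear": [0, 0, -0.02], "rot": [0, 0, 0], "grip": 1},
])

```text
time: 18.75
ee_pos: [0.5662, 0.2105, 0.1226]
eef_rot: [-0.107, 0.994, 0.0, -0.0]
ft_force: [1.4, 0.4, 1.1]
width: 0.0007
```

>>> apply_moves([
  {"linear": [0, 0, -0.007], "rot": [0, 0, 0], "grip": 1},
  {"linear": [0, 0, -0.014], "rot": [0, 0, 0], "grip": 1},
  {"linear": [0, 0, -0.014], "rot": [0, 0, 0], "grip": 1},
  {"linear": [0, 0, -0.014], "rot": [0, 0, 0], "grip": 1},
])

```text
time: 19.15
ee_pos: [0.5663, 0.2105, 0.1184]
eef_rot: [-0.107, 0.994, 0.0, -0.0]
ft_force: [1.7, 1.1, 1.6]
width: 0.0001
```

```bash
python3 - <<'E'
from bench import r
from h import *
f=[]
for i in range(3): b=r.camera("scene");f.append(r.read_state()["ft_force"].round(2).tolist())
s=r.read_state();print(s["ee_pos"],f,s["torque"])
im=np.zeros((500,800,3),np.uint8);im[:,:390]=crop(b,380,140,78,100,5);a=r.camera("top");im[:,400:]=crop(a,210,155,80,100,5)
cv2.imwrite("pics/c12.png",im)
E
```

```text
[0.5662707  0.21043057 0.11844968] [[0.5, 0.66, 1.76], [0.24, 0.27, 1.51], [1.2, 1.86, 1.34]] [ 0.13938758 -0.14955613  0.01378142]
```

```bash
python3 - <<'E'
import cv2
for n in("c10","c11","c12"):
    g=cv2.cvtColor(cv2.imread(f"pics/{n}.png")[:,:390],6)[2::5,2::5]
    for c in(50,53,55): print(n,c,g[56:92,c].tolist())
E
```

```text
c10 50 [13, 10, 17, 23, 35, 46, 55, 63, 67, 70, 68, 69, 68, 66, 59, 61, 61, 63, 65, 66, 68, 68, 72, 73, 76, 77, 77, 79, 79, 80, 81, 78, 79, 75, 63, 53]
c10 53 [10, 10, 9, 12, 11, 15, 27, 54, 72, 78, 79, 80, 80, 81, 79, 81, 83, 80, 77, 74, 73, 69, 65, 65, 62, 61, 58, 55, 53, 57, 60, 64, 62, 57, 48, 45]
c10 55 [18, 14, 19, 16, 18, 19, 37, 59, 72, 78, 82, 81, 81, 85, 106, 129, 137, 128, 106, 86, 69, 55, 48, 43, 43, 46, 45, 45, 45, 47, 48, 48, 47, 48, 46, 46]
c11 50 [12, 3, 9, 5, 9, 8, 10, 12, 17, 28, 38, 53, 65, 71, 72, 70, 64, 62, 65, 66, 68, 70, 71, 73, 74, 75, 77, 76, 79, 80, 79, 79, 79, 75, 64, 54]
c11 53 [17, 10, 15, 12, 10, 12, 11, 15, 14, 15, 29, 56, 73, 81, 81, 80, 80, 76, 76, 76, 73, 67, 67, 66, 63, 61, 58, 56, 53, 56, 62, 65, 61, 57, 51, 47]
c11 55 [14, 16, 16, 16, 16, 18, 19, 18, 17, 17, 28, 56, 76, 81, 81, 90, 111, 120, 106, 86, 67, 56, 49, 44, 42, 44, 42, 45, 48, 45, 49, 47, 47, 48, 47, 46]
c12 50 [12, 9, 4, 6, 6, 5, 9, 8, 2, 13, 3, 5, 3, 7, 12, 1, 4, 5, 24, 46, 69, 76, 78, 78, 75, 76, 77, 79, 79, 81, 80, 79, 78, 75, 65, 52]
c12 53 [14, 16, 13, 14, 9, 14, 14, 16, 13, 16, 17, 16, 14, 16, 16, 15, 17, 17, 28, 52, 75, 83, 82, 78, 68, 61, 55, 58, 54, 54, 61, 64, 62, 57, 51, 48]
c12 55 [13, 13, 11, 20, 18, 13, 17, 20, 15, 17, 17, 17, 14, 11, 14, 15, 18, 21, 26, 49, 73, 79, 74, 63, 53, 46, 45, 45, 46, 47, 47, 47, 49, 47, 46, 45]
```

>>> apply_moves([
  {"linear": [0, 0, -0.005], "rot": [0, 0, 0], "grip": 1},
  {"linear": [0, 0, -0.01], "rot": [0, 0, 0], "grip": 1},
  {"linear": [0, 0, -0.01], "rot": [0, 0, 0], "grip": 1},
])

```text
time: 19.65
ee_pos: [0.5663, 0.2105, 0.1153]
eef_rot: [-0.107, 0.994, 0.0, -0.0]
ft_force: [0.8, 0.3, 1.9]
width: 0.0002
```

>>> apply_moves([
  {"linear": [0, 0, -0.005], "rot": [0, 0, 0], "grip": 1},
  {"linear": [0, 0, -0.01], "rot": [0, 0, 0], "grip": 1},
  {"linear": [0, 0, -0.01], "rot": [0, 0, 0], "grip": 1},
])

```text
time: 19.95
ee_pos: [0.5663, 0.2104, 0.1122]
eef_rot: [-0.107, 0.994, 0.0, -0.0]
ft_force: [0.5, 0.9, 2.4]
width: 0.0005
```

>>> apply_moves([
  {"linear": [0, 0, -0.005], "rot": [0, 0, 0], "grip": 1},
  {"linear": [0, 0, -0.01], "rot": [0, 0, 0], "grip": 1},
  {"linear": [0, 0, -0.01], "rot": [0, 0, 0], "grip": 1},
])

```text
time: 20.25
ee_pos: [0.5663, 0.2104, 0.1092]
eef_rot: [-0.107, 0.994, -0.0, -0.0]
ft_force: [1.4, -0.5, 2.2]
width: 0.0002
```

>>> apply_moves([
  {"linear": [0, 0, -0.005], "rot": [0, 0, 0], "grip": 1},
  {"linear": [0, 0, -0.01], "rot": [0, 0, 0], "grip": 1},
  {"linear": [0, 0, -0.01], "rot": [0, 0, 0], "grip": 1},
])

```text
time: 20.55
ee_pos: [0.5663, 0.2105, 0.1065]
eef_rot: [-0.107, 0.994, 0.0, 0.0]
ft_force: [-0.5, -0.3, 4.5]
width: 0.0005
```

>>> apply_moves([
  {"linear": [0, 0, -0.005], "rot": [0, 0, 0], "grip": 1},
  {"linear": [0, 0, -0.01], "rot": [0, 0, 0], "grip": 1},
  {"linear": [0, 0, -0.01], "rot": [0, 0, 0], "grip": 1},
])

```text
time: 20.85
ee_pos: [0.5664, 0.2105, 0.1037]
eef_rot: [-0.107, 0.994, 0.0, 0.0]
ft_force: [-1.4, -0.4, 7.3]
width: 0.0004
```

```bash
python3 - <<'E'
from bench import r
f=[]
for i in range(4): r.camera("scene");f.append(r.read_state()["ft_force"].round(2).tolist())
print(f,r.read_state()["ee_pos"])
E
```

```text
[[-0.97, -0.47, 6.69], [-1.34, -0.31, 6.77], [-1.1, -1.73, 6.57], [-1.56, -0.55, 7.12]] [0.56640467 0.21051741 0.10389789]
```

>>> apply_moves([
  {"linear": [0, 0, -0.002], "rot": [0, 0, 0], "grip": 1},
  {"linear": [0, 0, -0.002], "rot": [0, 0, 0], "grip": 1},
])

```text
time: 21.25
ee_pos: [0.5665, 0.2105, 0.1033]
eef_rot: [-0.107, 0.994, 0.0, 0.0]
ft_force: [-1.7, -0.4, 7.9]
width: 0.0004
```

>>> apply_moves([
  {"linear": [0, 0, 0.03], "rot": [0, 0, 0], "grip": 1},
  {"linear": [0, 0, 0.1], "rot": [0, 0, 0], "grip": 1},
  {"linear": [0, 0, 0.25], "rot": [0, 0, 0], "grip": 1},
  {"linear": [0, 0, 0.4], "rot": [0, 0, 0], "grip": 1},
  {"linear": [0, 0, 0.5], "rot": [0, 0, 0], "grip": 0},
  {"linear": [-0.15, -0.15, 0.5], "rot": [0, 0, 0], "grip": -0.2},
  {"linear": [-0.25, -0.3, 0.5], "rot": [0, 0, 0], "grip": -0.2},
  {"linear": [-0.35, -0.45, 0.5], "rot": [0, 0, 0], "grip": -0.2},
  {"linear": [-0.45, -0.6, 0.5], "rot": [0, 0, 0], "grip": -0.2},
  {"linear": [-0.5, -0.75, 0.5], "rot": [0, 0, 0], "grip": -0.2},
  {"linear": [-0.5, -0.75, 0.5], "rot": [0, 0, 0], "grip": -0.2},
  {"linear": [-0.5, -0.75, 0.5], "rot": [0, 0, 0], "grip": -0.2},
])

```text
time: 22.45
ee_pos: [0.415, -0.0176, 0.2533]
eef_rot: [-0.104, 0.995, 0.001, 0.0]
ft_force: [0.2, 0.5, -0.5]
width: 0.0503
```

```bash
python3 - <<'E'
from bench import r
from fit import *
a=r.camera("top");b=r.camera("scene");s=r.read_state();print(s["ee_pos"],s["width"],s["ft_force"],s["time"])
q=(.5222,.2018,.213)
for d in(0,.025,.03,.034,.038,.046):
    x,f=fit([a,b],GAUGE(d=d),q,(.008,.008,.05));print(d,x.round(4),round(f,1))
im=np.zeros((560,800,3),np.uint8)
im[:510,:400]=draw(a,GAUGE(d=.034),q,215,165,67,85,6)[:,:400]
im[:560,400:]=draw(b,GAUGE(d=.034),q,380,160,80,112,5)
cv2.imwrite("pics/c13.png",im)
E
```

```text
[ 0.41615898 -0.01427851  0.25300128] 0.05145524201993278 [-0.02923844 -0.44108262  0.43556427] 22.55
0 [0.5219 0.2029 0.2241] 261.4
0.025 [0.5213 0.202  0.2049] 260.9
0.03 [0.5214 0.202  0.2049] 258.7
0.034 [0.5226 0.2021 0.2076] 271.3
0.038 [0.5217 0.2021 0.2088] 274.3
0.046 [0.5215 0.2021 0.2089] 265.5
```

>>> apply_moves([
  {"linear": [0.06, 0.14, 0], "rot": [0, 0, 0], "grip": -0.2},
  {"linear": [0.12, 0.28, 0], "rot": [0, 0, 0], "grip": -0.2},
  {"linear": [0.18, 0.42, 0], "rot": [0, 0, 0], "grip": -0.2},
  {"linear": [0.24, 0.56, 0], "rot": [0, 0, 0], "grip": -0.2},
  {"linear": [0.307, 0.71, 0], "rot": [0, 0, 0], "grip": -0.2},
  {"linear": [0.307, 0.71, 0], "rot": [0, 0, 0], "grip": -0.2},
  {"linear": [0.307, 0.71, 0], "rot": [0, 0, 0], "grip": -0.2},
])

```text
time: 23.25
ee_pos: [0.5079, 0.2007, 0.2514]
eef_rot: [-0.108, 0.994, -0.001, -0.001]
ft_force: [0.6, -0.6, 1.1]
width: 0.0525
```

>>> apply_moves([
  {"linear": [0.002, -0.003, -0.1], "rot": [0, 0, -0.001], "grip": -0.2},
  {"linear": [0.002, -0.003, -0.2], "rot": [0, 0, -0.001], "grip": -0.2},
  {"linear": [0.002, -0.003, -0.3], "rot": [0, 0, -0.001], "grip": -0.2},
  {"linear": [0.002, -0.003, -0.37], "rot": [0, 0, -0.001], "grip": -0.2},
  {"linear": [0.002, -0.003, -0.41], "rot": [0, 0, -0.001], "grip": -0.2},
  {"linear": [0.002, -0.003, -0.445], "rot": [0, 0, -0.001], "grip": -0.2},
  {"linear": [0.002, -0.003, -0.445], "rot": [0, 0, -0.001], "grip": -0.2},
  {"linear": [0.002, -0.003, -0.445], "rot": [0, 0, -0.001], "grip": -0.2},
])

```text
time: 24.05
ee_pos: [0.5094, 0.1977, 0.1202]
eef_rot: [-0.105, 0.994, 0.0, 0.0]
ft_force: [0.6, 0.0, 0.2]
width: 0.0525
```

>>> apply_moves([
  {"linear": [0, 0, 0], "rot": [0, 0, 0], "grip": 0},
  {"linear": [0, 0, 0], "rot": [0, 0, 0], "grip": 0.15},
  {"linear": [0, 0, 0], "rot": [0, 0, 0], "grip": 0.25},
  {"linear": [0, 0, 0], "rot": [0, 0, 0], "grip": 0.35},
  {"linear": [0, 0, 0], "rot": [0, 0, 0], "grip": 0.45},
  {"linear": [0, 0, 0], "rot": [0, 0, 0], "grip": 1},
  {"linear": [0, 0, 0], "rot": [0, 0, 0], "grip": 1},
  {"linear": [0, 0, 0], "rot": [0, 0, 0], "grip": 1},
  {"linear": [0, 0, 0], "rot": [0, 0, 0], "grip": 1},
], newtons=25)

```text
time: 24.95
ee_pos: [0.5089, 0.1978, 0.1195]
eef_rot: [-0.105, 0.994, 0.0, -0.0]
ft_force: [-1.1, 2.4, 1.3]
width: 0.0259
```

>>> apply_moves([
  {"linear": [0, 0, 0.03], "rot": [0, 0, 0], "grip": 1},
  {"linear": [0, 0, 0.1], "rot": [0, 0, 0], "grip": 1},
  {"linear": [0, 0, 0.2], "rot": [0, 0, 0], "grip": 1},
  {"linear": [0, 0, 0.3], "rot": [0, 0, 0], "grip": 1},
  {"linear": [0, 0, 0.33], "rot": [0, 0, 0], "grip": 1},
  {"linear": [0.01, -0.1, 0.33], "rot": [0, 0, -0.01], "grip": 1},
  {"linear": [0.02, -0.2, 0.33], "rot": [0, 0, -0.02], "grip": 1},
  {"linear": [0.03, -0.3, 0.33], "rot": [0, 0, -0.03], "grip": 1},
  {"linear": [0.04, -0.4, 0.33], "rot": [0, 0, -0.04], "grip": 1},
  {"linear": [0.05, -0.5, 0.33], "rot": [0, 0, -0.05], "grip": 1},
  {"linear": [0.06, -0.6, 0.33], "rot": [0, 0, -0.06], "grip": 1},
  {"linear": [0.07, -0.7, 0.33], "rot": [0, 0, -0.067], "grip": 1},
  {"linear": [0.083, -0.8, 0.33], "rot": [0, 0, -0.067], "grip": 1},
  {"linear": [0.083, -0.9, 0.33], "rot": [0, 0, -0.067], "grip": 1},
  {"linear": [0.083, -0.97, 0.33], "rot": [0, 0, -0.067], "grip": 1},
  {"linear": [0.083, -1.0, 0.33], "rot": [0, 0, -0.067], "grip": 1},
  {"linear": [0.083, -1.0, 0.33], "rot": [0, 0, -0.067], "grip": 1},
])

```text
time: 26.65
ee_pos: [0.5332, -0.1037, 0.2175]
eef_rot: [0.001, 1.0, -0.0, -0.001]
ft_force: [-0.2, 0.1, -3.9]
width: 0.0257
```

>>> apply_moves([
  {"linear": [0, -0.08, 0], "rot": [0, 0, 0], "grip": 1},
  {"linear": [0, -0.155, 0], "rot": [0, 0, 0], "grip": 1},
  {"linear": [0, -0.155, 0], "rot": [0, 0, 0], "grip": 1},
  {"linear": [0, -0.155, 0], "rot": [0, 0, 0], "grip": 1},
])

```text
time: 27.05
ee_pos: [0.5339, -0.1477, 0.2179]
eef_rot: [-0.0, 1.0, 0.0, -0.0]
ft_force: [-0.5, 0.3, -3.9]
width: 0.0256
```

```bash
python3 - <<'E'
from bench import r
from fit import *
import pickle
a0,b0=pickle.load(open("p0.pkl","rb"))
for n,p in(("top",a0),("scene",b0)):
    for dx in(.545,.549): 
        m=REST; x,f=fit([p],rect(-.09,.09,-.055,.055,.012),(dx,-.149,-.01),(.008,.008,.04)); print(n,x.round(4),f)
b=r.camera("scene");s=r.read_state();print(s["ee_pos"],s["eef_rot"],s["ft_force"],s["width"])
e=s["ee_pos"];yaw=-2*s["eef_rot"][0];q=[e[0]+.015*np.cos(yaw),e[1]+.015*np.sin(yaw),yaw];zb=e[2]-.0495
M=lambda d:rect(-.075,.075,-.028,.028,zb+.024)[:3]+rect(-.075,.075,-.028,.028,zb)[1:2]+circ(.045,.012,zb+.1-d)
for d in(.03,.034,.038): x,f=fit([b],M(d),q,(.008,.008,.05));print(d,"pred",np.round(q,4),"fit",x.round(4),f)
E
```

```text
top [ 0.549  -0.1499  0.0079] 149.31471252441406
top [ 0.549 -0.15   0.008] 149.31874084472656
scene [ 0.5519 -0.1462 -0.0221] 108.72058868408203
scene [ 0.552  -0.1462 -0.0219] 108.71473693847656
[ 0.53408054 -0.14708598  0.21795168] [-9.75444508e-04  9.99999384e-01  4.39523622e-04 -2.96463465e-04] [-0.70471921  0.74619265 -3.52676793] 0.02577748981234128
0.03 pred [ 0.5491 -0.1471  0.002 ] fit [ 0.5479 -0.1422  0.0154] 108.1818
0.034 pred [ 0.5491 -0.1471  0.002 ] fit [ 0.5489 -0.1423  0.0099] 110.2218246459961
0.038 pred [ 0.5491 -0.1471  0.002 ] fit [ 0.5483 -0.1423  0.0095] 111.93920135498047
```

>>> apply_moves([
  {"linear": [0.002, -0.007, -0.08], "rot": [0, 0, 0], "grip": 1},
  {"linear": [0.002, -0.007, -0.16], "rot": [0, 0, 0], "grip": 1},
  {"linear": [0.002, -0.007, -0.24], "rot": [0, 0, 0], "grip": 1},
  {"linear": [0.002, -0.007, -0.29], "rot": [0, 0, 0], "grip": 1},
  {"linear": [0.002, -0.007, -0.315], "rot": [0, 0, 0], "grip": 1},
  {"linear": [0.002, -0.007, -0.315], "rot": [0, 0, 0], "grip": 1},
  {"linear": [0.002, -0.007, -0.315], "rot": [0, 0, 0], "grip": 1},
])

```text
time: 27.8
ee_pos: [0.5351, -0.1505, 0.1246]
eef_rot: [-0.0, 1.0, 0.0, 0.0]
ft_force: [-0.2, 0.4, -2.5]
width: 0.0258
```

>>> apply_moves([
  {"linear": [0, 0, -0.003], "rot": [0, 0, 0], "grip": 1},
  {"linear": [0, 0, -0.006], "rot": [0, 0, 0], "grip": 1},
  {"linear": [0, 0, -0.009], "rot": [0, 0, 0], "grip": 1},
  {"linear": [0, 0, -0.009], "rot": [0, 0, 0], "grip": 1},
])

```text
time: 28.2
ee_pos: [0.5345, -0.1511, 0.1212]
eef_rot: [0.0, 1.0, 0.0, 0.0]
ft_force: [0.7, -0.5, -2.8]
width: 0.026
```

>>> apply_moves([
  {"linear": [0, 0, -0.003], "rot": [0, 0, 0], "grip": 1},
  {"linear": [0, 0, -0.005], "rot": [0, 0, 0], "grip": 1},
  {"linear": [0, 0, -0.005], "rot": [0, 0, 0], "grip": 1},
])

```text
time: 28.5
ee_pos: [0.5345, -0.1511, 0.1196]
eef_rot: [-0.0, 1.0, 0.0, -0.0]
ft_force: [-0.7, -0.4, -3.1]
width: 0.0259
```

>>> apply_moves([
  {"linear": [0, 0, -0.002], "rot": [0, 0, 0], "grip": 1},
  {"linear": [0, 0, -0.004], "rot": [0, 0, 0], "grip": 1},
  {"linear": [0, 0, -0.004], "rot": [0, 0, 0], "grip": 1},
])

```text
time: 28.8
ee_pos: [0.5345, -0.151, 0.1194]
eef_rot: [-0.0, 1.0, 0.0, 0.0]
ft_force: [-5.1, 0.9, 7.2]
width: 0.0262
```

Contact. Release and withdraw.

>>> apply_moves([
  {"linear": [0, 0, 0], "rot": [0, 0, 0], "grip": 0.3},
  {"linear": [0, 0, 0], "rot": [0, 0, 0], "grip": 0.1},
  {"linear": [0, 0, 0], "rot": [0, 0, 0], "grip": -0.2},
  {"linear": [0, 0, 0], "rot": [0, 0, 0], "grip": -0.2},
  {"linear": [0, 0, 0], "rot": [0, 0, 0], "grip": -0.2},
  {"linear": [0, 0, 0.1], "rot": [0, 0, 0], "grip": -0.2},
  {"linear": [0, 0, 0.2], "rot": [0, 0, 0], "grip": -0.2},
  {"linear": [0, 0, 0.35], "rot": [0, 0, 0], "grip": -0.2},
  {"linear": [0, 0, 0.5], "rot": [0, 0, 0], "grip": -0.2},
  {"linear": [-0.1, 0.15, 0.5], "rot": [0, 0, 0], "grip": -0.2},
  {"linear": [-0.2, 0.3, 0.5], "rot": [0, 0, 0], "grip": -0.2},
  {"linear": [-0.3, 0.45, 0.5], "rot": [0, 0, 0], "grip": -0.2},
  {"linear": [-0.3, 0.6, 0.5], "rot": [0, 0, 0], "grip": -0.2},
  {"linear": [-0.3, 0.75, 0.5], "rot": [0, 0, 0], "grip": -0.2},
  {"linear": [-0.3, 0.9, 0.5], "rot": [0, 0, 0], "grip": -0.2},
  {"linear": [-0.3, 0.9, 0.5], "rot": [0, 0, 0], "grip": -0.2},
  {"linear": [-0.3, 0.9, 0.5], "rot": [0, 0, 0], "grip": -0.2},
])

```text
time: 30.5
ee_pos: [0.4444, 0.1196, 0.2683]
eef_rot: [-0.001, 1.0, -0.0, -0.0]
ft_force: [-0.1, 0.4, -0.1]
width: 0.052
```

```bash
python3 - <<'E'
from bench import r
from fit import *
import pickle
a0,b0=pickle.load(open("p0.pkl","rb"))
a=r.camera("top");b=r.camera("scene");s=r.read_state();print(s["ee_pos"],s["ft_force"],s["time"])
q=(.5495,-.151,0)
for d in(.0,.03,.034,.038): x,f=fit([a,b],GAUGE(d=d),q,(.01,.01,.05));print(d,x.round(4),round(f,1))
im=np.zeros((600,800,3),np.uint8)
im[:400,:640]=a["frame"][:,:,::-1]; im[300:600,600:]=draw(a,GAUGE(d=.035),x,335,170,50,75,4)
im[380:600,:220]=crop(b,245,180,73,73,3)[:220,:220] if 0 else cv2.resize(crop(b,245,180,73,73,3),(220,220))
im[380:600,230:450]=cv2.resize(draw(b,GAUGE(d=.035),x,245,180,73,73,3),(220,220))
cv2.imwrite("pics/c14.png",im)
E
```

```text
[0.44471784 0.11784881 0.26846674] [ 0.03590124  0.1024355  -0.04125585] 30.6
0.0 [ 0.5492 -0.1539 -0.0006] 231.9
0.03 [ 0.5485 -0.1539 -0.0027] 236.9
0.034 [ 0.5488 -0.1483 -0.0036] 242.3
0.038 [ 0.5489 -0.1539 -0.0006] 245.6
```

View pics/c14.png

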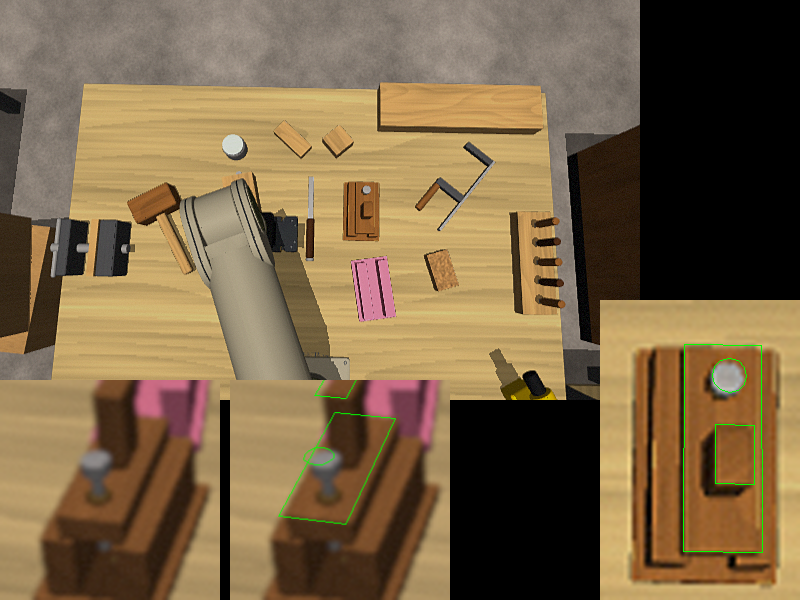

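```bash
python3 -c "
from bench import r
print(r.close_job())"
```

```text
the job is handed in; nothing more can be done
None
```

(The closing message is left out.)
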